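Three clicks on the guarded speed dial

ROBOT

A 7-joint arm with a two-finger parallel gripper is mounted at the origin on the work surface; the furniture and walls round the work are solid. World frame = base frame: x ahead of the robot, y to its left, z up, the work surface at z = 0. Lengths are in m, angles in rad, forces in N, time in s.
With the tool pointing down it reaches from about 0.425 to 0.875 m from the base axis. Payload 4.7 kg.
Tool frame: the origin (TCP) lies between the finger pads; the fingertips stand 25 mm ahead of it and the grasp point (between the pads) lies 6 mm ahead of it; z points along the fingers, y is the direction in which the jaws open and shut (so a half turn about z gives the same grasp; the last joint's range is limited). The gripper opens to 85 mm and grips with 20 to 120 N. Pads are 22 mm wide; open, the fingers measure 114 mm over their backs; the gripper's body (76 mm by 85 mm) begins 54 mm behind the grasp point. The pads swing forward as they close: fully open they stand 13 mm farther back than shut.
Start: joints at [-1.191, 0.321, -0.07, 1.45, 0.023, 1.371, -0.057], TCP at [0.233, 0.607, 0.256] pointing down, gripper open.
Joint ranges: [-2.86, 2.86], [-0.3, 2.09], [-1.38, 1.24], [0.06, 2.45], [-1.56, 4.7], [0.09, 2.05], [-2.69, 2.69]. Speed limits (rad/s): [2.57, 2.57, 3.14, 3.14, 3.14, 3.14, 3.14].

INTERFACE

Orientations are given as a unit quaternion [w, x, y, z].
In Python, from cell import * gives the robot as it stands.
- The arm moves only by the tool arm_command, never from a script. Its arguments are lists of equal length, an entry for each row: "dp": the shift along the tool's x, y, z in cm, a list of three; "twist": the turn about the tool's z in rad; "hand": the closure, from 0 (fully open) to 1 (shut). A call has 1 to 12 rows; each row is the pose to reach, as a shift and turn from the pose commanded when the call began, along the tool's axes at that moment; what a row does not reach only later rows make up. A row lasts 1/10 s, in which the tool goes at most 50 mm and 8.59 degrees, less where a joint would pass 70% of its speed; a pose out of reach is approached as far as the arm can. A call with a gripper value outside its range is refused whole. The fingers move at their own pace and stop on an object; "grip_force" is the grip in N (left out, the last holds). Time passes only in rows, so rows that repeat a pose let the fingers close. It gives the time, the measured TCP pose, the force and the opening at its end, in the units of the state.
- read_state(): the state, without advancing time (a new reading comes with each control period).
- camera(name): name is "scene" or "top" or "wrist"; returns a dict with "frame" (400x640x3 uint8, red, green, blue), "range_z" (400x640 float32, m along the optical axis (not along the pixel's ray), 0 where there is no reading), "K" (3x3 intrinsics, pixels), "k1" (the pictures are not rectified: a ray, as slopes to the right and down, at radius r is drawn at 1 + k1 r^2 times it, then the intrinsics apply), "extrinsics" (4x4, takes a point from camera to world coordinates). Camera axes: x right, y up, looking along -z (the intrinsics and any distortion apply to the point x, -y, -z); pixel columns grow to the right and rows downward; lengths in m; the calibration is good to about 2 mm. A picture is of the moment at which its call begins.
- finish_job(): hands the job in, once; it reports no verdict.
The state is a dict: "clock": time; "joints": joint angles; "dq": joint speeds; "joint_torque": joint torques, N m; "ee_pos": TCP position; "orientation": TCP orientation; "wrist_force": force on the tool from outside, world axes, zero at the start; "torque": the same for the moment, N m; "grip_width": opening from 0.0 (shut) to 1.0 (fully open).
Only numpy, scipy, OpenCV 4.12 (cv2) and the standard library are available. Lean on these libraries where they do the work, as an engineer would, in place of code of your own. Each camera call takes 0.05 s, during which the arm holds its last target.

TASK

Turn up the key-polisher's speed: on the grey speed box, slide the bolt fully aside, lift the metal guard a little by its handle until it is held ajar, push the black catch that the bolt had covered fully aside, and swing the guard right open so that it leans back past upright, clear of the dial. Then turn the dial clockwise by exactly three clicks from where you find it, leaving it settled in its click stop and the guard standing open. Do not disturb the things standing around the box.

Things in the scene. Friction and masses are not known exactly. Their poses are not given: they have to be found in the camera images.
- speed_box: Low grey steel box fixed on the bench, 198 x 220 x 30 mm, its front to the robot. Origin under the dial's axis, on the bench; x points to the back of the box, y to its left, z up. The deck is 30 mm above the bench and reaches from x = -120 to +78 mm, y = -110 to +110 mm. An aluminium guard (hood, 125 x 130 x 50 mm, top 82 mm above the bench) covers the dial from x = -50 to +75 mm. All offsets below, unless said otherwise, are in this frame, with everything as at the start
- bolt (a joint): primary latch: steel slide bolt across the front of the box, in m, 0 closed, 0.07 fully open (slid to the box's +y, its left, against about 1.5 N of friction; it stays where it is left). Its plate (x -95 to -55 mm, y -18 to +70 mm, z 74 to 80 mm) lies over the guard's boss so that the guard cannot rise, and hides the catch
- bolt_post (a point): top of the bolt's upright round finger post, 16 mm in diameter and 32 mm tall (at x = -75, y = +35, z = 112 mm when closed); moves with the bolt. Push or pinch it
- guard (a joint): guard hinge along the back edge of the box, rad, 0 shut, up to 2.0 open (leaning back past upright); with the bolt free it rises only to about 0.12 (ajar), where the catch's nose meets a fixed keeper, until the catch is pushed aside. The hinge is stiff (0.4 N m): the guard stays where it is left. Beyond about 1.7 its front lip no longer overhangs the dial and leaves room for a wrist above it
- guard_handle (a point): middle of the guard's round handle bar, 10 mm thick, 84 mm long along the box's y, its axis 32 mm above the guard's top, at x = -35, z = 114 mm when shut; moves with the guard
- guard_hinge (a point): middle of the guard's hinge axis (x = +75, z = 32 mm), which runs along the box's y; x, y, z axes as the box's
- guard_nose (a point): middle of the lower front edge of the guard's front lip (lip 6 mm thick, 76 mm wide, reaching 44 mm in front of the hood; edge at x = -94, z = 34 mm when shut); moves with the guard. The catch sits on the lip, its steel nose (20 mm wide) reaching 18 mm further forward. Once the guard is well raised it can be pushed right open by this lip and nose from the front, best with a flat outer side of closed fingers (a gripper's linkage can hook on the nose and pull the guard back)
- catch (a joint): secondary catch: slide on the guard's front lip, m, 0 holding, 0.024 fully aside (pushed to the box's -y, its right, against about 1 N of friction; it stays). A low stop blocks it while the guard is shut: it can move only when the guard is raised by 0.07 rad or more
- catch_stub (a point): middle of the top of the catch's black upright stub, 16 mm along x, 20 mm along y, its upper 24 mm free to push, top at x = -82, y = 0, z = 72 mm when shut; moves with the guard and the catch. With the bolt fully open, 42 mm are free on its +y side. Just in front of it stands the keeper, 20 mm wide, top at z = 77 mm, x = -118 to -99 mm
- dial (a joint): dial angle about its upright axis, rad, grows clockwise seen from above; 15 click stops a turn, 0.419 rad (24 degrees) apart, one of them at 0; it rests only in a stop and snaps into the nearest one when let go (peak torque about 0.13 N m). At the start it stands in the stop at -0.419, 0 or 0.419. End stops at -0.95 and 2.75
- dial_grip (a point): on the dial's axis, 58 mm above the bench, mid-way up the dial's bar grip. The black bar is 12 mm wide, 32 mm high (z 38 to 70 mm), reaches 32 mm from the axis on the pointer side and 26 mm on the other; below it is a disc of 48 mm diameter, top at z = 40 mm. This point turns with the dial: its -x axis points along the bar to the pointer
- dial_pointer (a point): pointer end of the dial's bar, 32 mm from the axis, with a short white line on top; at joint value 0 it points to the front of the box (its -x)
- kraft_tape: bystander: roll of brown paper tape lying flat, 100 mm across, 25 mm high, left of the box; origin under its centre
- sax_key: bystander: brass saxophone key, 67 x 105 x 9 mm, left of the box; origin under its centre
- pot_screws: bystander: white-filled clear pot, 48 mm across, 49 mm high, right of the box; origin under its centre
- carton: bystander: small brown carton, 50 x 60 x 60 mm, right of the box; origin under its centre

How it is judged:
On the way, in this order (a step that is already met when the one before it is completed fails the run):
1. the bolt is slid fully aside (value of joint bolt above 0.06 m and value of joint guard below 0.04 rad), for 0.1 s.
2. the guard is lifted ajar, the catch still holding (value of joint guard between 0.07 and 0.2 rad and value of joint catch below 0.005 m), for 0.2 s.
3. the catch is pushed aside with the guard ajar (value of joint catch above 0.018 m and value of joint guard below 0.2 rad), for 0.1 s.
4. the guard is swung right open, leaning back (value of joint guard above 1.7 rad), for 0.2 s.
At the end, for the whole second after the job is handed in: Bolt at least 60 mm open, catch at least 18 mm aside, guard standing open by more than 1.7 rad, dial at rest three click stops (1.257 rad, within 0.1) clockwise of its start: pointer end 34.8 to 40.2 mm from its starting place, joint dial above 0.6 (value of joint bolt above 0.06 m and value of joint catch above 0.018 m and value of joint guard above 1.7 rad and value of joint dial above 0.6 rad and distance of dial_pointer from where it was at the start of the episode between 0.0348 and 0.0402 m and velocity of joint dial between -0.1 and 0.1 rad/s and velocity of joint guard between -0.1 and 0.1 rad/s); the robot touches nothing.
It fails at once if a bystander is moved by more than 25 mm (distance of any of kraft_tape, sax_key, pot_screws, carton from where it was at the start of the episode above 0.025 m).
It fails at once if a bystander is tipped over (angle between any of pot_screws, carton's own z axis and vertical above 0.5 rad).
It also fails if it takes over 72 s, if anything falls off the work surface, if the arm or the gripper's body presses on something with over 40 N, if the wrist force passes 120 N, or if a joint passes its speed limit or range.

## Working session

There is one attempt and no reset: what is moved stays moved. The work goes in short steps, Python scripts to look and compute and a tool call to move; the robot and the scene stay as the last step left them, time stands still between calls to the robot, and variables do not carry over. Pictures are saved under pics/ and viewed, and the job is handed in when it is done.

Besides the shell and the picture viewer there is one more tool, called after "Emit:" by a JSON object that holds its "name" and its "arguments", one argument or row to a line. arm_command: Moves the arm, as the interface text tells. Its arguments: {"type":"object","properties":{"dp":{"type":"array"},"twist":{"type":"array"},"hand":{"type":"array"},"grip_force":{"type":"number"}},"required":["dp","twist","hand"]}

```bash
ls; mkdir -p pics; cat > h.py <<'E'
import numpy as np, cv2
from cell import *
def save(name,fn):
    c=camera(name); cv2.imwrite('pics/'+fn,c['frame'][:,:,::-1].copy())
    np.savez('pics/'+fn+'.npz',**{k:np.array(v) for k,v in c.items()})
    return c
def load(fn): return dict(np.load('pics/'+fn+'.npz'))
def ray(c,u,v):
    K=c['K'];k1=float(c['k1']);xd=(u-K[0,2])/K[0,0];yd=(v-K[1,2])/K[1,1]
    x,y=xd,yd
    for _ in range(20):
        f=1+k1*(x*x+y*y);x,y=xd/f,yd/f
    E=c['extrinsics'];return E[:3,3],E[:3,:3]@np.array([x,-y,-1.])
def onplane(c,u,v,z):
    o,d=ray(c,u,v);return o+d*(z-o[2])/d[2]
def depthpt(c,u,v):
    o,d=ray(c,u,v);return o+d*c['range_z'][int(round(v)),int(round(u))]
def proj(c,p):
    E=c['extrinsics'];q=E[:3,:3].T@(np.array(p)-E[:3,3]);x,y=q[0]/-q[2],-q[1]/-q[2]
    f=1+float(c['k1'])*(x*x+y*y);K=c['K'];return K[0,0]*x*f+K[0,2],K[1,1]*y*f+K[1,2]
E
python3 - <<'E'
from h import *
np.set_printoptions(precision=4,suppress=True)
for n in ['scene','top','wrist']:
    c=save(n,n+'0.png');print(n,c['K'],c['k1'],c['extrinsics'])
print(read_state())
E
```

```text
pics
scene [[396.2923   0.     317.1043]
 [  0.     396.2923 200.0188]
 [  0.       0.       1.    ]] -0.05021870466383125 [[ 0.6267  0.574  -0.5271  0.0931]
 [-0.7792  0.4527 -0.4336 -0.3443]
 [-0.0103  0.6824  0.7309  0.7369]
 [ 0.      0.      0.      1.    ]]
top [[384.4148   0.     315.2652]
 [  0.     384.4148 200.0448]
 [  0.       0.       1.    ]] 0.0015289665243494843 [[-0.002   0.9977 -0.0675  0.5048]
 [-0.9999 -0.0009  0.0152  0.0564]
 [ 0.0151  0.0676  0.9976  0.9556]
 [ 0.      0.      0.      1.    ]]
wrist [[297.3641   0.     323.8747]
 [  0.     297.3641 198.6376]
 [  0.       0.       1.    ]] -0.04409315703318834 [[ 0.3583 -0.8983 -0.2544  0.1684]
 [ 0.9336  0.3442  0.0996  0.6326]
 [-0.0019 -0.2732  0.962   0.3725]
 [ 0.      0.      0.      1.    ]]
{'clock': 0.15, 'joints': array([-1.1909,  0.3217, -0.0701,  1.4514,  0.0226,  1.3708, -0.0569]), 'dq': array([ 0.0014, -0.0028, -0.0007, -0.0048,  0.0002,  0.0007, -0.003 ]), 'joint_torque': array([ -0.0005, -49.4097,  -0.3831, -31.469 ,   0.0131,   0.0082,
         0.    ]), 'ee_pos': array([0.2324, 0.6066, 0.2554]), 'orientation': array([-0.0001,  0.1819,  0.9833, -0.0007]), 'wrist_force': array([ 0.9397, -0.0896, -0.3318]), 'torque': array([ 0.0691, -0.0428,  0.0549]), 'grip_width': 1.002327590122133}
```

View pics/scene0.png

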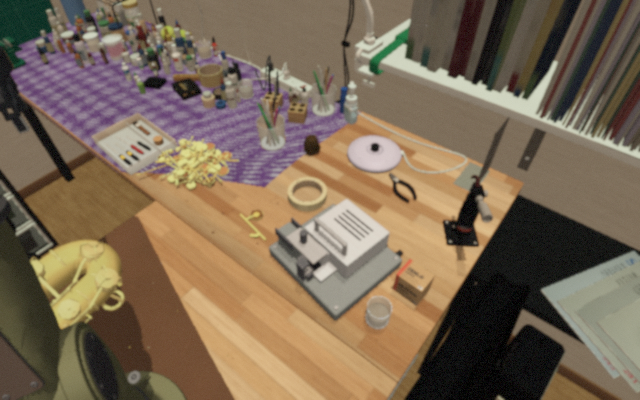

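View pics/top0.png

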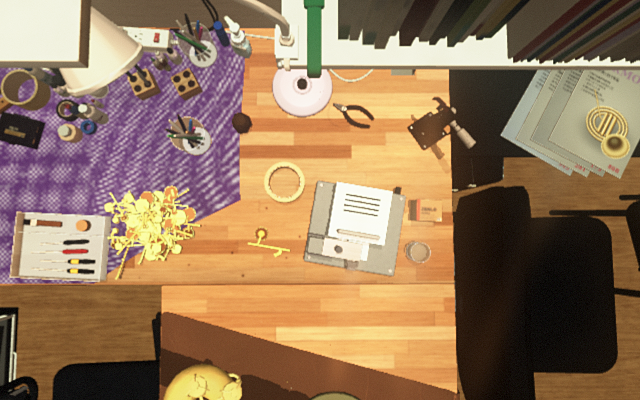

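The scene view shows the box near (335,255), with the tape at (307,192), key at (253,224), carton at (412,280) and pot at (378,312). In the top view the box is at (355,228). I'll zoom in.

```bash
python3 - <<'E'
from h import *
c=load('top0.png')
f=c['frame'][160:300,280:450,::-1]
cv2.imwrite('pics/top0z.png',cv2.resize(f,None,fx=4.4,fy=4.2,interpolation=cv2.INTER_CUBIC))
s=load('scene0.png')
f=s['frame'][190:340,260:440,::-1]
cv2.imwrite('pics/scene0z.png',cv2.resize(f,None,fx=4.4,fy=4,interpolation=cv2.INTER_CUBIC))
for u in [(355,190),(350,215),(312,262),(395,262),(340,250),(350,245)]:
  print(u,depthpt(c,*u))
E
```

```text
(355, 190) [ 0.58692709 -0.04780486  0.0816461 ]
(350, 215) [ 0.5297793  -0.03581231  0.08242469]
(312, 262) [0.41908928 0.05039149 0.02815246]
(395, 262) [ 0.41842973 -0.14877128  0.02812621]
(340, 250) [ 0.45268978 -0.01010125  0.11340903]
(350, 245) [ 0.4617155  -0.03575129  0.0777795 ]
```

View pics/top0z.png

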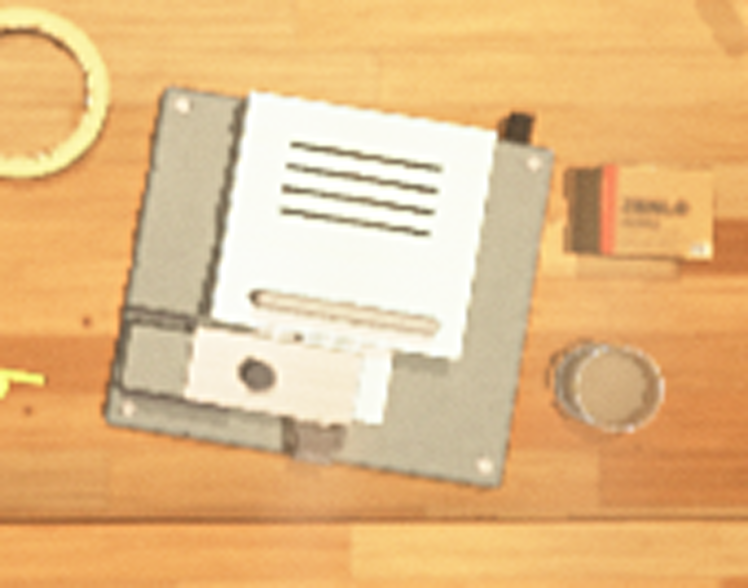

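View pics/scene0z.png

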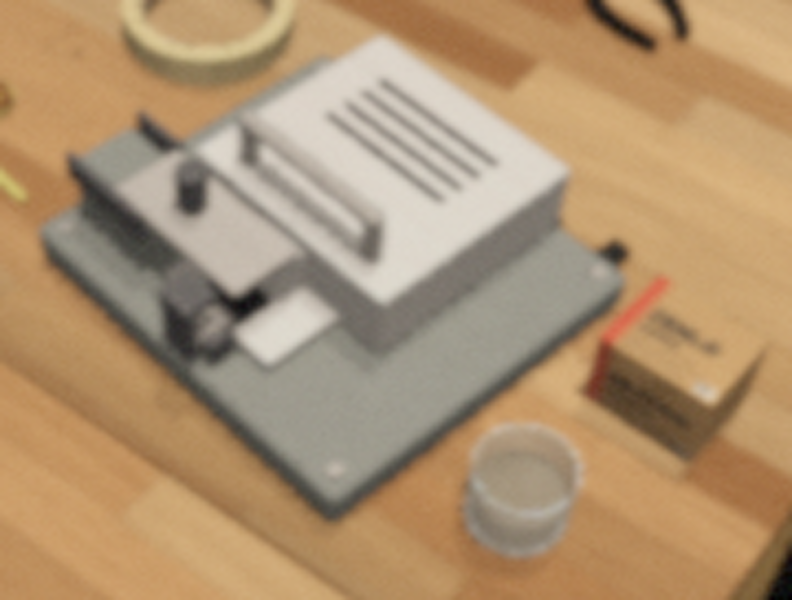

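```bash
cat >> h.py <<'E'
BOX=None
E
python3 - <<'E'
from h import *
np.set_printoptions(precision=4,suppress=True)
c=load('top0.png')
P=np.array([[depthpt(c,u,v) for u in range(280,450)] for v in range(160,300)]).reshape(-1,3)
for lo,hi in [(.018,.2)]:
    m=(P[:,2]>lo)&(P[:,2]<hi)&(P[:,0]>.36)&(P[:,0]<.64)&(P[:,1]>-.16)&(P[:,1]<.075)
    r=cv2.minAreaRect(P[m][:,:2].astype(np.float32));print(r, cv2.boxPoints(r))
cs=[(165,88),(553,150),(497,487),(108,422)]
W=[]
for x,y in cs:
    W.append(onplane(c,280+(x+.5)/4.4-.5,160+(y+.5)/4.2-.5,.03)[:2])
W=np.array(W);print('corners',W)
B=np.array([[78,110],[78,-110],[-120,-110],[-120,110]])/1e3
# rigid fit
a=W-W.mean(0);b=B-B.mean(0);U,S,Vt=np.linalg.svd(b.T@a);R=(U@Vt).T
t=W.mean(0)-R@B.mean(0);print('yaw',np.arctan2(R[1,0],R[0,0]),t,(W-(B@R.T+t))*1e3)
def tobox(p): return R.T@(np.array(p)[:2]-t)
for n,(x,y),z in [('hL',(252,297),.117),('hR',(438,327),.117),('post',(255,374),.112)]:
    q=onplane(c,280+(x+.5)/4.4-.5,160+(y+.5)/4.2-.5,z);print(n,q,tobox(q)*1e3)
# scene check
s=load('scene0.png')
for n,p in [('post',(-75,35,112)),('hL',(-35,42,114)),('hR',(-35,-42,114)),('fr',(-120,-110,30)),('fl',(-120,110,30)),('br',(78,-110,30))]:
    w=np.append(R@np.array(p[:2])/1e3+t,p[2]/1e3);u,v=proj(s,w);print(n,w,((u-260)*4.4,(v-190)*4))
E
```

```text
((0.5092579126358032, -0.035896435379981995), (0.2554745078086853, 0.21502795815467834), 81.49005889892578) [[ 0.384  -0.1463]
 [ 0.5967 -0.1781]
 [ 0.6345  0.0745]
 [ 0.4218  0.1063]]
corners [[ 0.6148  0.0377]
 [ 0.5787 -0.176 ]
 [ 0.3865 -0.142 ]
 [ 0.4238  0.0691]]
yaw -0.17004486212205952 [ 0.5216 -0.0563] [[-2.3803 -1.1337]
 [-1.1768  1.9815]
 [ 1.7204  2.4265]
 [ 1.8368 -3.2743]]
hL [ 0.4955 -0.0033  0.117 ] [-34.7787  47.8346]
hR [ 0.4798 -0.0954  0.117 ] [-34.6744 -45.5508]
post [ 0.4555 -0.0049  0.112 ] [-73.8859  39.4808]
post [ 0.4537 -0.0091  0.112 ] (np.float64(187.92719910848857), np.float64(175.60788416271578))
hL [ 0.4943 -0.009   0.114 ] (np.float64(243.84142744472402), np.float64(124.0430319320476))
hR [ 0.48   -0.0918  0.114 ] (np.float64(369.42948123744594), np.float64(222.73024697455082))
fr [ 0.3848 -0.1444  0.03  ] (np.float64(329.9123540375851), np.float64(507.99267951731827))
fl [0.422  0.0724 0.03  ] (np.float64(28.692947631942072), np.float64(230.89352977149895))
br [ 0.5799 -0.1779  0.03  ] (np.float64(626.7935605295767), np.float64(278.5949983659068))
```

```bash
cat >> h.py <<'E'
from scipy.spatial.transform import Rotation as Ro
YAW=-0.170; ORG=np.array([0.5218,-0.0553])
Rb=np.array([[np.cos(YAW),-np.sin(YAW)],[np.sin(YAW),np.cos(YAW)]])
def b2w(p): p=np.array(p,float)/1e3; return np.append(Rb@p[:2]+ORG,p[2])
def w2b(w): return np.append(Rb.T@(np.array(w)[:2]-ORG),w[2])*1e3
def mv(target,yang):
    """target TCP in box mm; yang = angle of tool y axis in box frame (rad)"""
    s=read_state();q=s['orientation'];R=Ro.from_quat([q[1],q[2],q[3],q[0]]).as_matrix()
    d=R.T@(b2w(target)-s['ee_pos'])*100
    cur=np.arctan2(R[1,1],R[0,1]); des=yang+YAW
    tw=[(-(des-cur+k*np.pi)+np.pi/2)%(np.pi)-np.pi/2 for k in (0,)]
    print('dp cm',d.round(2),'twist',np.round(tw,3),'(or +-pi) q7',s['joints'][6].round(3),'box',w2b(s['ee_pos']).round(1),'yang',round(cur-YAW,3),'t',round(s['clock'],2),'w',round(s['grip_width'],3),'F',s['wrist_force'].round(1))
E
python3 - <<'E'
from h import *
mv([-75,0,220],np.pi/2)
E
```

```text
dp cm [-43.34 -52.92   3.63] twist [-0.196] (or +-pi) q7 -0.057 box [-397.2  603.4  255.4] yang 1.375 t 0.15 w 1.002 F [ 0.9 -0.1 -0.3]
```

Emit:
{"name": "arm_command", "arguments": {
  "dp": [
    [-22,-27,1.8],
    [-43.3,-53,3.6],
    [-43.3,-53,3.6],
    [-43.3,-53,3.6],
    [-43.3,-53,3.6],
    [-43.3,-53,3.6],
    [-43.3,-53,3.6],
    [-43.3,-53,3.6],
    [-43.3,-53,3.6],
    [-43.3,-53,3.6],
    [-43.3,-53,3.6],
    [-43.3,-53,3.6]
  ],
  "twist": [-0.1,-0.2,-0.2,-0.2,-0.2,-0.2,-0.2,-0.2,-0.2,-0.2,-0.2,-0.2],
  "hand": [1,1,1,1,1,1,1,1,1,1,1,1],
  "grip_force": 40
}}

```text
clock: 1.35
ee_pos: [0.4207, 0.0361, 0.2248]
orientation: [0.0, 0.083, 0.997, 0.0]
wrist_force: [1.6, 0.6, 0.2]
grip_width: 0.004
```

```bash
python3 - <<'E'
from h import *
mv([-75,0,220],np.pi/2)
E
```

```text
dp cm [-3.98 -7.31  0.47] twist [0.004] (or +-pi) q7 1.177 box [-115.2   72.9  224.8] yang 1.575 t 1.35 w 0.004 F [1.6 0.6 0.2]
```

Emit:
{"name": "arm_command", "arguments": {
  "dp": [
    [-4,-7.3,0.5],
    [-4,-7.3,0.5],
    [-4,-7.3,0.5],
    [-4,-7.3,0.5]
  ],
  "twist": [0,0,0,0],
  "hand": [1,1,1,1]
}}

```text
clock: 1.75
ee_pos: [0.4477, -0.0408, 0.2196]
orientation: [-0.0, 0.084, 0.996, 0.0]
wrist_force: [-0.3, 0.8, 0.4]
grip_width: 0.0
```

```bash
python3 - <<'E'
from h import *
mv([-75,0,117],np.pi/2)
c=save('wrist','w1.png')
for n,p in [('post',(-75,35,112)),('hL',(-35,42,114)),('hR',(-35,-42,114)),('plateR',(-95,-18,80)),('fr',(-120,-110,30)),('bl',(-120,110,30))]:
    print(n,proj(c,b2w(p)))
E
```

```text
dp cm [-0.05 -0.18 10.26] twist [0.002] (or +-pi) q7 1.373 box [-75.5   1.8 219.6] yang 1.573 t 1.75 w 0.0 F [-0.3  0.8  0.4]
post (np.float64(364.5083382689235), np.float64(205.4474787289621))
hL (np.float64(371.3712775498391), np.float64(252.6112211974232))
hR (np.float64(269.3404233444846), np.float64(252.45667010704662))
plateR (np.float64(300.13021394048087), np.float64(172.80094645681396))
fr (np.float64(213.5960547820707), np.float64(139.52775947767162))
bl (np.float64(428.7048950794649), np.float64(139.8396201212301))
```

View pics/w1.png

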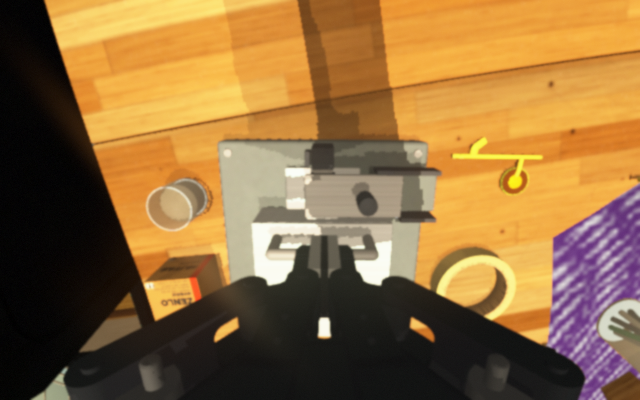

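```bash
python3 - <<'E'
from h import *
c=load('w1.png')
f=c['frame'][130:270,210:440,::-1]
f=cv2.resize(f,None,fx=3.4,fy=4,interpolation=cv2.INTER_CUBIC)
for n,p in [('post',(-75,35,112)),('hL',(-35,42,114)),('hR',(-35,-42,114)),('plateR',(-95,-18,80)),('fr',(-120,-110,30)),('bl',(-120,110,30))]:
    u,v=proj(c,b2w(p));cv2.circle(f,(int((u-210)*3.4),int((v-130)*4)),3,(0,0,255),-1)
cv2.imwrite('pics/w1z.png',f)
E
```

```text
(no output)
```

View pics/w1z.png

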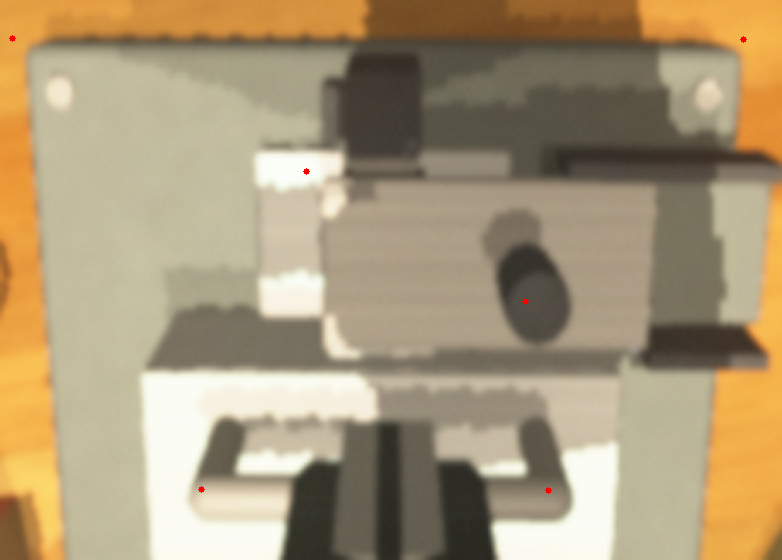

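```bash
cat >> h.py <<'E'
ORG=ORG+Rb@np.array([.001,.002])
E
python3 - <<'E'
from h import *
mv([-76,2,117],np.pi/2)
E
```

```text
dp cm [-0.08  0.12 10.26] twist [0.005] (or +-pi) q7 1.373 box [-76.7   0.8 219.6] yang 1.575 t 1.8 w -0.001 F [ 0.1 -0.1  0.5]
```

Emit:
{"name": "arm_command", "arguments": {
  "dp": [
    [0,0,5],
    [0,0,9],
    [0,0,10.2],
    [0,0,10.2]
  ],
  "twist": [0,0,0,0],
  "hand": [1,1,1,1]
}}

```text
clock: 2.2
ee_pos: [0.4466, -0.0394, 0.1166]
orientation: [-0.002, 0.082, 0.997, -0.0]
wrist_force: [0.2, -0.6, 1.1]
grip_width: -0.002
```

Emit:
{"name": "arm_command", "arguments": {
  "dp": [
    [0,1,0],
    [0,2,0],
    [0,3,0],
    [0,4,0],
    [0,5,0],
    [0,6,0],
    [0,7,0],
    [0,7.6,0],
    [0,8,0],
    [0,8.2,0],
    [0,8.2,0]
  ],
  "twist": [0,0,0,0,0,0,0,0,0,0,0],
  "hand": [1,1,1,1,1,1,1,1,1,1,1]
}}

```text
clock: 3.3
ee_pos: [0.4614, 0.04, 0.1177]
orientation: [-0.0, 0.083, 0.997, -0.0]
wrist_force: [0.9, -1.5, 0.4]
grip_width: 0.003
```

```bash
python3 - <<'E'
from h import *
mv([-76,83,117],np.pi/2)
c=save('scene','s2.png')
f=c['frame'][190:340,260:440,::-1]
cv2.imwrite('pics/s2z.png',cv2.resize(f,None,fx=4.4,fy=4,interpolation=cv2.INTER_CUBIC))
E
```

```text
dp cm [-0.07  0.13  0.07] twist [0.004] (or +-pi) q7 1.285 box [-76.7  81.7 117.7] yang 1.575 t 3.3 w 0.003 F [ 0.9 -1.5  0.4]
```

View pics/s2z.png

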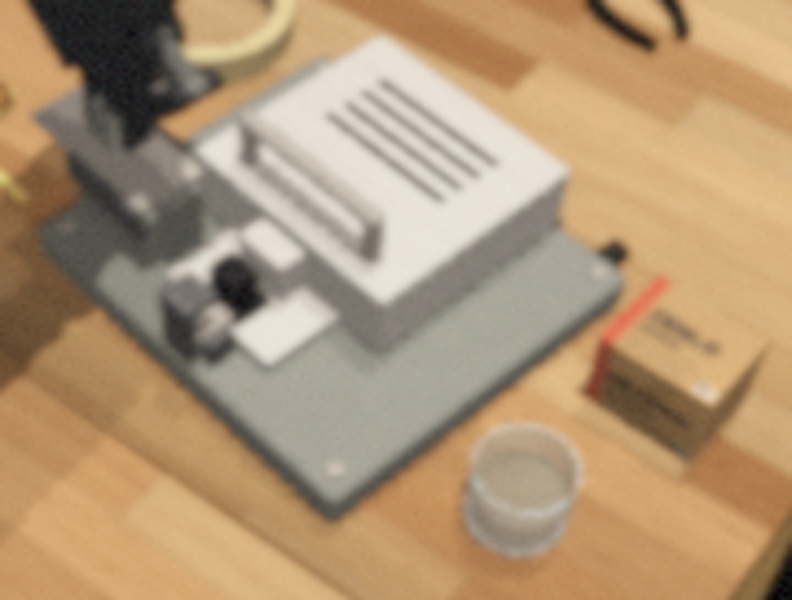

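The bolt plate has moved left to around (120,160) and uncovered the black catch stub at (238,280). I'll push a bit further, to the stop.

Emit:
{"name": "arm_command", "arguments": {
  "dp": [
    [0,0.2,0],
    [0,0.4,0],
    [0,0.5,0]
  ],
  "twist": [0,0,0],
  "hand": [1,1,1]
}}

```text
clock: 3.65
ee_pos: [0.4615, 0.0407, 0.1176]
orientation: [-0.001, 0.084, 0.996, -0.003]
wrist_force: [-3.2, -13.2, 6.1]
grip_width: -0.003
```

Against the end stop at 13 N. Back off and rise.

Emit:
{"name": "arm_command", "arguments": {
  "dp": [
    [0,-1,0],
    [0,-1.5,-3],
    [-1,-3,-8],
    [-2,-5,-8],
    [-4,-8,-8],
    [-4,-8,-8]
  ],
  "twist": [0,0,0,0,0,0],
  "hand": [1,1,1,0.8,0.5,0.5]
}}

```text
clock: 4.25
ee_pos: [0.4898, -0.0442, 0.1986]
orientation: [0.001, 0.086, 0.996, -0.0]
wrist_force: [-0.2, -1.2, 0.2]
grip_width: 0.49
```

```bash
python3 - <<'E'
from h import *
mv([-35,0,180],0)
E
```

```text
dp cm [ 0.06 -0.35  1.86] twist [1.569] (or +-pi) q7 1.444 box [-34.5   3.5 198.6] yang 1.569 t 4.25 w 0.49 F [-0.2 -1.2  0.2]
```

Emit:
{"name": "arm_command", "arguments": {
  "dp": [
    [0,-0.35,0],
    [0,-0.35,0],
    [0,-0.35,0],
    [0,-0.35,0],
    [0,-0.35,0],
    [0,-0.35,0],
    [0,-0.35,0],
    [0,-0.35,0],
    [0,-0.35,0],
    [0,-0.35,0],
    [0,-0.35,0],
    [0,-0.35,0]
  ],
  "twist": [0.15,0.3,0.45,0.6,0.75,0.9,1.05,1.2,1.35,1.5,1.57,1.57],
  "hand": [0.5,0.5,0.5,0.5,0.5,0.5,0.5,0.5,0.5,0.5,0.5,0.5]
}}

```text
clock: 5.45
ee_pos: [0.4876, -0.0425, 0.1975]
orientation: [-0.001, 0.763, 0.647, 0.0]
wrist_force: [0.9, -0.2, -0.4]
grip_width: 0.503
```

```bash
python3 - <<'E'
from h import *
mv([-35,0,121],0)
c=save('wrist','w3.png')
for n,p in [('hL',(-35,42,114)),('hR',(-35,-42,114)),('stub',(-82,0,72))]:
    print(n,proj(c,b2w(p)))
E
```

```text
dp cm [-0.49  0.19  7.64] twist [0.006] (or +-pi) q7 -0.122 box [-36.9   4.8 197.5] yang 0.006 t 5.45 w 0.503 F [ 0.9 -0.2 -0.4]
hL (np.float64(326.37572504225557), np.float64(165.10424284999607))
hR (np.float64(325.5696220508647), np.float64(275.04530064391315))
stub (np.float64(270.7705501490132), np.float64(205.52760279126542))
```

View pics/w3.png

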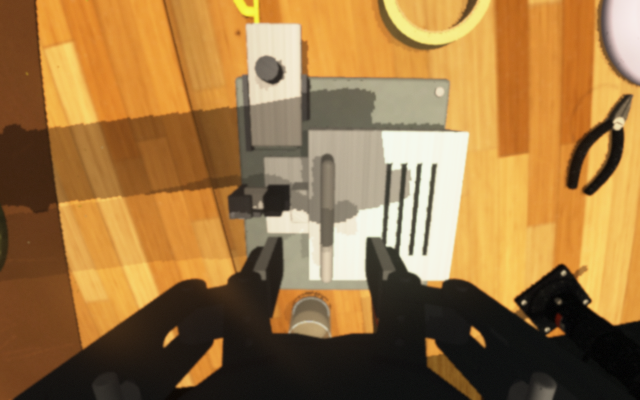

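Emit:
{"name": "arm_command", "arguments": {
  "dp": [
    [-0.5,0.2,4],
    [-0.5,0.2,7],
    [-0.5,0.2,7.6],
    [-0.5,0.2,7.6],
    [-0.5,0.2,7.6],
    [-0.5,0.2,7.6],
    [-0.5,0.2,7.6],
    [-0.5,0.2,7.6]
  ],
  "twist": [0,0,0,0,0,0,0,0],
  "hand": [0.5,0.5,0.5,0.7,1,1,1,1],
  "grip_force": 40
}}

```text
clock: 6.3
ee_pos: [0.4887, -0.0485, 0.1231]
orientation: [-0.001, 0.763, 0.647, 0.0]
wrist_force: [-5.6, 1.3, 4.5]
grip_width: 0.1
```

```bash
python3 - <<'E'
from h import *
mv([-35+8.7,0,121+11.5],0)
c=save('scene','s3.png')
f=c['frame'][190:340,260:440,::-1]
cv2.imwrite('pics/s3z.png',cv2.resize(f,None,fx=4.4,fy=4,interpolation=cv2.INTER_CUBIC))
E
```

```text
dp cm [ 0.08  0.85 -0.94] twist [0.005] (or +-pi) q7 -0.05 box [-34.8  -0.9 123.1] yang 0.005 t 6.3 w 0.1 F [-5.6  1.3  4.5]
```

View pics/s3z.png

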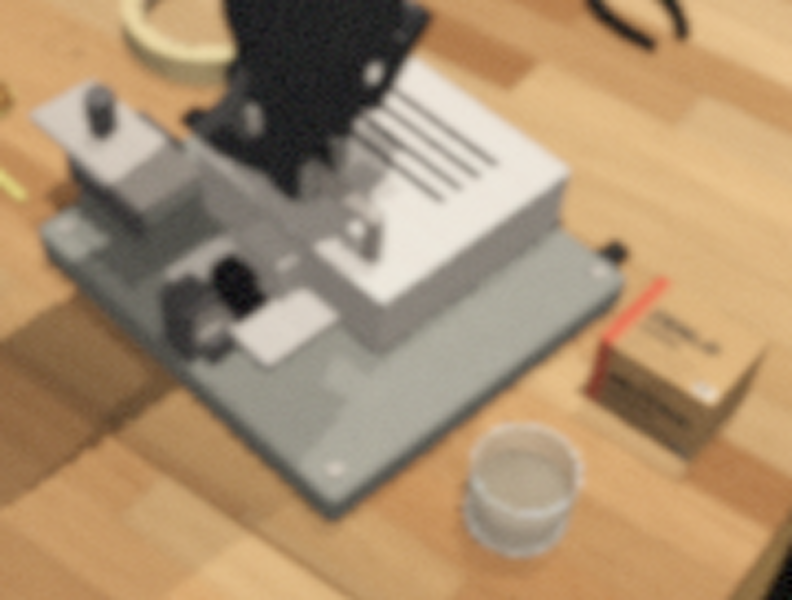

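Emit:
{"name": "arm_command", "arguments": {
  "dp": [
    [0,0.3,-0.35],
    [0,0.6,-0.7],
    [0,0.9,-1.05],
    [0,0.95,-1.15],
    [0,0.95,-1.15],
    [0,0.95,-1.15]
  ],
  "twist": [0,0,0,0,0,0],
  "hand": [1,1,1,1,1,1]
}}

```text
clock: 6.95
ee_pos: [0.4966, -0.0499, 0.1332]
orientation: [-0.002, 0.763, 0.647, -0.001]
wrist_force: [-5.3, 0.4, 0.0]
grip_width: 0.1
```

```bash
python3 - <<'E'
from h import *
mv([-35+8.7,0,121+11.5],0)
c=save('wrist','w4.png')
c=save('scene','s4.png')
f=c['frame'][190:340,260:440,::-1]
cv2.imwrite('pics/s4z.png',cv2.resize(f,None,fx=4.4,fy=4,interpolation=cv2.INTER_CUBIC))
E
```

```text
dp cm [0.09 0.05 0.07] twist [0.005] (or +-pi) q7 -0.044 box [-26.7  -0.9 133.2] yang 0.005 t 6.95 w 0.1 F [-5.3  0.4  0. ]
```

View pics/s4z.png

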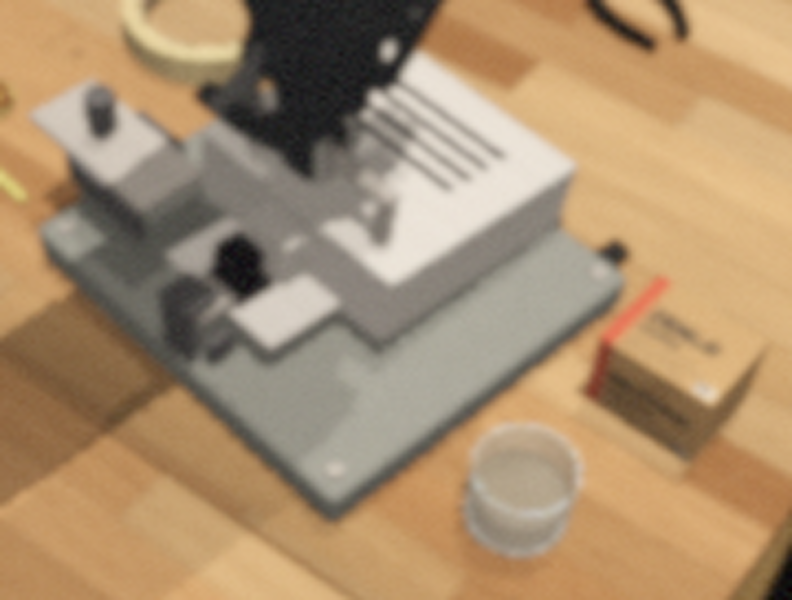

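Emit:
{"name": "arm_command", "arguments": {
  "dp": [
    [0,0.1,-0.15],
    [0,0.1,-0.15],
    [0,0.1,-0.15],
    [0,0.1,-0.15],
    [0,0.1,-0.15],
    [0,0.1,-0.15]
  ],
  "twist": [0,0,0,0,0,0],
  "hand": [1,1,1,0.7,0.5,0.5]
}}

```text
clock: 7.65
ee_pos: [0.5009, -0.0508, 0.1359]
orientation: [0.001, 0.763, 0.646, 0.001]
wrist_force: [0.2, -0.3, 0.3]
grip_width: 0.503
```

Emit:
{"name": "arm_command", "arguments": {
  "dp": [
    [0,0,-3],
    [0,0,-7],
    [0,-1,-9],
    [0,-3,-9],
    [0,-5,-9],
    [0,-5,-9],
    [0,-5,-9],
    [0,-5,-9],
    [0,-5,-9],
    [0,-5,-9],
    [0,-5,-9],
    [0,-5,-9]
  ],
  "twist": [0,0,-0.15,-0.3,-0.45,-0.6,-0.75,-0.9,-1.05,-1.2,-1.35,-1.5],
  "hand": [0.5,0.5,0.5,1,1,1,1,1,1,1,1,1]
}}

```text
clock: 8.85
ee_pos: [0.4509, -0.0426, 0.2255]
orientation: [0.001, 0.115, 0.993, 0.0]
wrist_force: [0.0, -0.3, -0.5]
grip_width: 0.002
```

```bash
python3 - <<'E'
from h import *
mv([-82,30,170],np.pi/2)
c=save('wrist','w5.png')
for th in (.08,.1,.12):
  for n,p in [('stub',(-82,0,72)),('hL',(-35,42,114)),('hR',(-35,-42,114))]:
    x,z=p[0]-75,p[2]-32;C,S=np.cos(th),np.sin(th)
    q=(75+x*C+z*S,p[1],32+z*C-x*S);print(n,th,np.round(q,1),np.round(proj(c,b2w(q)),1))
f=c['frame'][100:300,200:450,::-1]
cv2.imwrite('pics/w5z.png',cv2.resize(f,None,fx=3,fy=3,interpolation=cv2.INTER_CUBIC))
E
```

```text
dp cm [1.1  3.08 5.55] twist [-0.06] (or +-pi) q7 1.296 box [-73.   -1.5 225.5] yang 1.511 t 8.85 w 0.002 F [ 0.  -0.3 -0.5]
stub 0.08 [-78.3   0.   84.4] [323.9 187.8]
hL 0.08 [-28.1  42.  122.5] [378.9 255.6]
hR 0.08 [-28.1 -42.  122.5] [276.6 261.2]
stub 0.1 [-77.2   0.   87.5] [323.9 189.8]
hL 0.1 [-26.3  42.  124.6] [379.4 258.7]
hR 0.1 [-26.3 -42.  124.6] [276.4 264.4]
stub 0.12 [-76.1   0.   90.5] [324.  191.9]
hL 0.12 [-24.4  42.  126.6] [379.9 262. ]
hR 0.12 [-24.4 -42.  126.6] [276.3 267.7]
```

View pics/w5z.png

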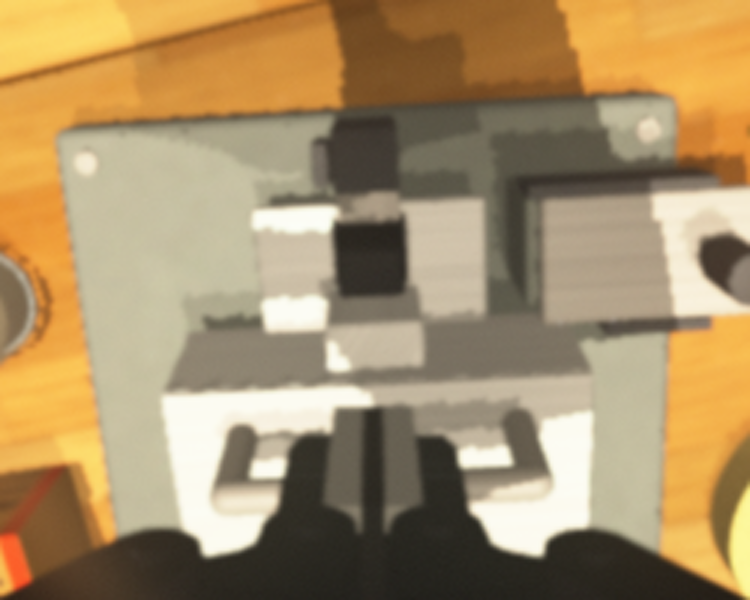

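Emit:
{"name": "arm_command", "arguments": {
  "dp": [
    [1.3,3.0,3],
    [1.3,3.0,6],
    [1.3,3.0,6]
  ],
  "twist": [-0.06,-0.06,-0.06],
  "hand": [1,1,1]
}}

```text
clock: 9.2
ee_pos: [0.4423, -0.0099, 0.1622]
orientation: [-0.003, 0.088, 0.996, -0.001]
wrist_force: [-1.6, -0.7, 0.4]
grip_width: 0.002
```

```bash
python3 - <<'E'
from h import *
mv([-84,30,95],np.pi/2)
c=save('wrist','w6.png')
f=c['frame'][100:300,200:450,::-1]
cv2.imwrite('pics/w6z.png',cv2.resize(f,None,fx=3,fy=3,interpolation=cv2.INTER_CUBIC))
E
```

```text
dp cm [-0.34  0.1   6.71] twist [-0.007] (or +-pi) q7 1.308 box [-87.1  29.2 162.2] yang 1.564 t 9.2 w 0.002 F [-1.6 -0.7  0.4]
```

View pics/w6z.png

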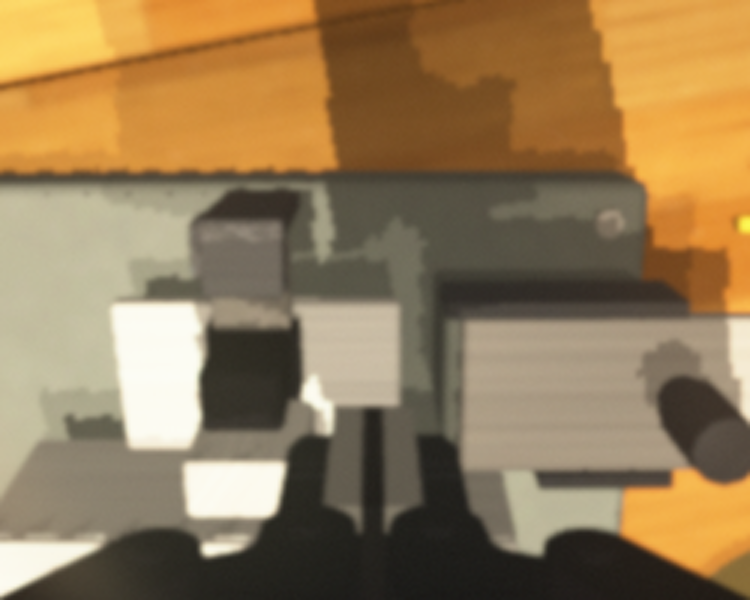

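Emit:
{"name": "arm_command", "arguments": {
  "dp": [
    [-0.3,0.1,3],
    [-0.3,0.1,5.5],
    [-0.3,0.1,6.6],
    [-0.3,0.1,6.6]
  ],
  "twist": [0,0,0,0],
  "hand": [1,1,1,1]
}}

```text
clock: 9.65
ee_pos: [0.4477, -0.0103, 0.0989]
orientation: [-0.0, 0.089, 0.996, -0.0]
wrist_force: [-0.2, 0.2, -0.0]
grip_width: -0.002
```

```bash
python3 - <<'E'
from h import *
mv([-84,30,95],np.pi/2)
c=save('wrist','w7.png')
f=c['frame'][100:300,200:450,::-1]
cv2.imwrite('pics/w7z.png',cv2.resize(f,None,fx=3,fy=3,interpolation=cv2.INTER_CUBIC))
E
```

```text
dp cm [0.24 0.02 0.39] twist [-0.008] (or +-pi) q7 1.383 box [-81.6  29.8  98.9] yang 1.563 t 9.65 w -0.002 F [-0.2  0.2 -0. ]
```

View pics/w7z.png

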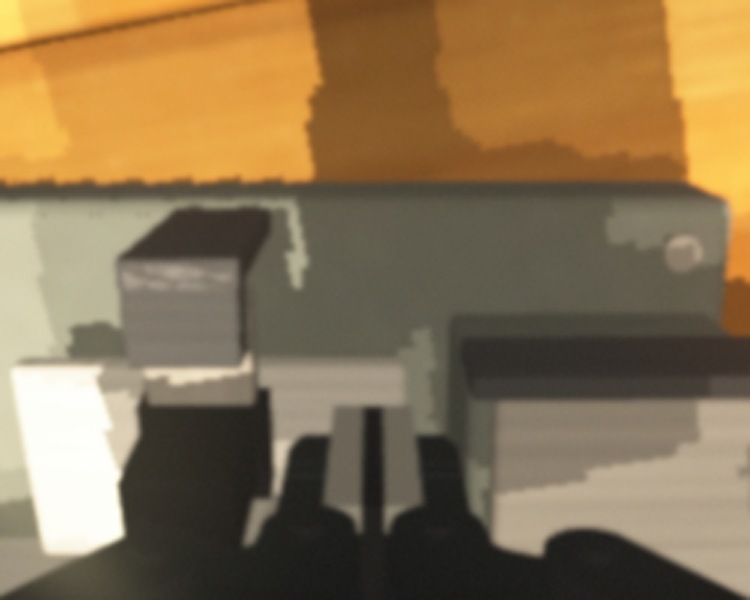

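Emit:
{"name": "arm_command", "arguments": {
  "dp": [
    [0.2,0,0.3],
    [0.2,-0.7,0.3],
    [0.2,-1.2,0.3],
    [0.2,-1.7,0.3],
    [0.2,-2.2,0.3],
    [0.2,-2.7,0.3],
    [0.2,-3.0,0.3],
    [0.2,-3.0,0.3]
  ],
  "twist": [0,0,0,0,0,0,0,0],
  "hand": [1,1,1,1,1,1,1,1]
}}

```text
clock: 10.5
ee_pos: [0.4403, -0.0396, 0.0958]
orientation: [-0.0, 0.088, 0.996, -0.0]
wrist_force: [0.5, 0.0, 0.6]
grip_width: -0.001
```

```bash
python3 - <<'E'
from h import *
mv([-84,0,95],np.pi/2)
c=save('scene','s8.png')
f=c['frame'][190:340,260:440,::-1]
cv2.imwrite('pics/s8z.png',cv2.resize(f,None,fx=4.4,fy=4,interpolation=cv2.INTER_CUBIC))
E
```

```text
dp cm [-0.    0.03  0.08] twist [-0.007] (or +-pi) q7 1.444 box [-84.   -0.3  95.8] yang 1.564 t 10.5 w -0.001 F [0.5 0.  0.6]
```

View pics/s8z.png

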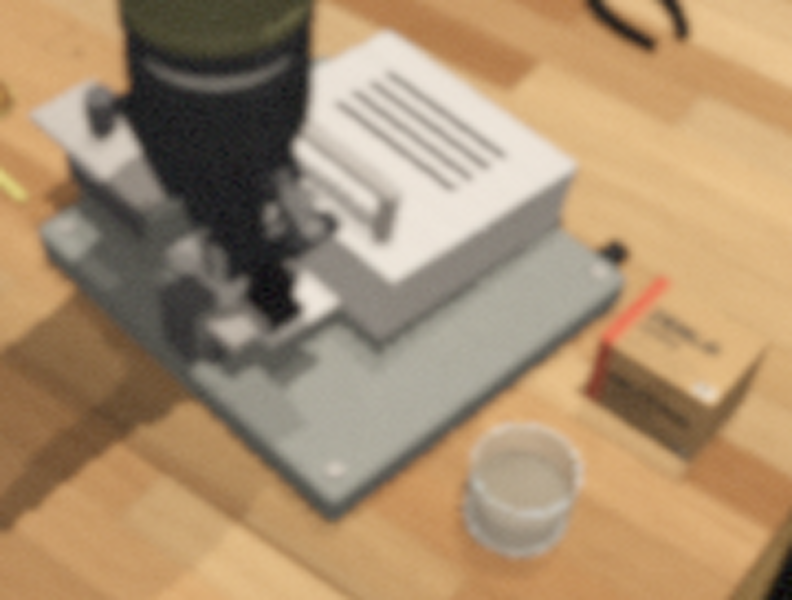

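Catch stub has moved right, to (285,300). Push on to the stop.

Emit:
{"name": "arm_command", "arguments": {
  "dp": [
    [0,-0.2,0],
    [0,-0.4,0],
    [0,-0.5,0]
  ],
  "twist": [0,0,0],
  "hand": [1,1,1]
}}

```text
clock: 10.85
ee_pos: [0.4397, -0.0419, 0.0957]
orientation: [-0.0, 0.087, 0.996, 0.001]
wrist_force: [0.6, 7.9, -0.5]
grip_width: 0.002
```

Emit:
{"name": "arm_command", "arguments": {
  "dp": [
    [0,1,0],
    [0,1.5,-3],
    [0,1.5,-7],
    [-1,0.5,-11],
    [-3,0.5,-12],
    [-5,0.5,-12],
    [-5.5,0.5,-12],
    [-5.5,0.5,-12]
  ],
  "twist": [0,0,0,0,0.15,0.3,0.45,0.6],
  "hand": [1,1,1,1,0.5,0.5,0.5,0.5]
}}

```text
clock: 11.65
ee_pos: [0.4954, -0.0488, 0.2158]
orientation: [0.0, 0.381, 0.924, -0.001]
wrist_force: [-0.3, 0.4, -0.3]
grip_width: 0.501
```

```bash
python3 - <<'E'
from h import *
mv([-25,0,180],0)
c=save('scene','s9.png')
f=c['frame'][190:340,260:440,::-1]
cv2.imwrite('pics/s9z.png',cv2.resize(f,None,fx=4.4,fy=4,interpolation=cv2.INTER_CUBIC))
E
```

```text
dp cm [-0.24  0.19  3.58] twist [0.959] (or +-pi) q7 0.842 box [-2.810e+01 -1.000e-01  2.158e+02] yang 0.959 t 11.65 w 0.501 F [-0.3  0.4 -0.3]
```

View pics/s9z.png

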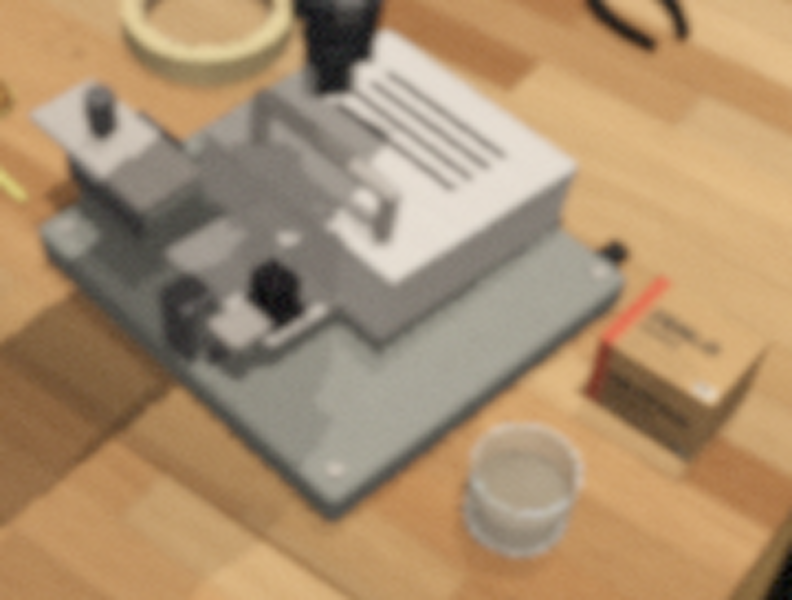

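Emit:
{"name": "arm_command", "arguments": {
  "dp": [
    [-0.3,0.2,0],
    [-0.3,0.2,0],
    [-0.3,0.2,0],
    [-0.3,0.2,0],
    [-0.3,0.2,1],
    [-0.3,0.2,2],
    [-0.3,0.2,3.5],
    [-0.3,0.2,3.5]
  ],
  "twist": [0.15,0.3,0.45,0.6,0.75,0.9,0.96,0.96],
  "hand": [0.5,0.5,0.5,0.5,0.5,0.5,0.5,0.5]
}}

```text
clock: 12.5
ee_pos: [0.4966, -0.0491, 0.179]
orientation: [-0.001, 0.762, 0.647, -0.002]
wrist_force: [-0.5, 0.9, 0.6]
grip_width: 0.497
```

```bash
python3 - <<'E'
from h import *
mv([-25.3,0,133],0)
E
```

```text
dp cm [0.02 0.17 4.6 ] twist [0.008] (or +-pi) q7 -0.075 box [-2.69e+01 -1.00e-01  1.79e+02] yang 0.008 t 12.5 w 0.497 F [-0.5  0.9  0.6]
```

Emit:
{"name": "arm_command", "arguments": {
  "dp": [
    [0,0.15,2],
    [0,0.15,4.3],
    [0,0.15,4.5],
    [0,0.15,4.5],
    [0,0.15,4.5],
    [0,0.15,4.5],
    [0,0.15,4.5],
    [0,0.15,4.5]
  ],
  "twist": [0,0,0,0,0,0,0,0],
  "hand": [0.5,0.5,0.5,1,1,1,1,1],
  "grip_force": 50
}}

```text
clock: 13.3
ee_pos: [0.4978, -0.0491, 0.1367]
orientation: [-0.002, 0.763, 0.647, -0.001]
wrist_force: [-6.9, 1.0, 5.5]
grip_width: 0.089
```

```bash
python3 - <<'E'
from h import *
mv([-25.3,0,133],0)
def P(th):
    C,S=np.cos(th),np.sin(th); return np.array([75-110*C+82*S, 32+82*C+110*S])
p0=P(.11)
for th in np.arange(.2,1.05,.1): print(round(th,2),((P(th)-p0)/10).round(2))
E
```

```text
dp cm [-0.01  0.04  0.37] twist [0.006] (or +-pi) q7 -0.031 box [-2.570e+01  1.000e-01  1.367e+02] yang 0.006 t 13.3 w 0.089 F [-6.9  1.   5.5]
0.2 [0.88 0.86]
0.3 [1.95 1.73]
0.4 [3.09 2.48]
0.5 [4.31 3.11]
0.6 [5.58 3.62]
0.7 [6.9 4. ]
0.8 [8.25 4.25]
0.9 [9.62 4.36]
1.0 [10.99  4.33]
```

Emit:
{"name": "arm_command", "arguments": {
  "dp": [
    [0,0.45,-0.45],
    [0,0.9,-0.85],
    [0,1.4,-1.3],
    [0,1.95,-1.75],
    [0,2.5,-2.1],
    [0,3.1,-2.5],
    [0,3.7,-2.8],
    [0,4.3,-3.1],
    [0,4.95,-3.4],
    [0,5.6,-3.6],
    [0,5.6,-3.6]
  ],
  "twist": [0,0,0,0,0,0,0,0,0,0,0],
  "hand": [1,1,1,1,1,1,1,1,1,1,1]
}}

```text
clock: 14.4
ee_pos: [0.5542, -0.059, 0.174]
orientation: [-0.001, 0.763, 0.646, -0.001]
wrist_force: [-6.9, 0.1, 10.3]
grip_width: 0.094
```

```bash
python3 - <<'E'
from h import *
mv([-25.3,0,133],0)
c=save('scene','s10.png')
f=c['frame'][190:340,260:440,::-1]
cv2.imwrite('pics/s10z.png',cv2.resize(f,None,fx=4.4,fy=4,interpolation=cv2.INTER_CUBIC))
E
```

```text
dp cm [ 0.04 -5.67  4.12] twist [0.005] (or +-pi) q7 0.036 box [ 3.15e+01 -1.00e-01  1.74e+02] yang 0.005 t 14.4 w 0.094 F [-6.9  0.1 10.3]
```

View pics/s10z.png

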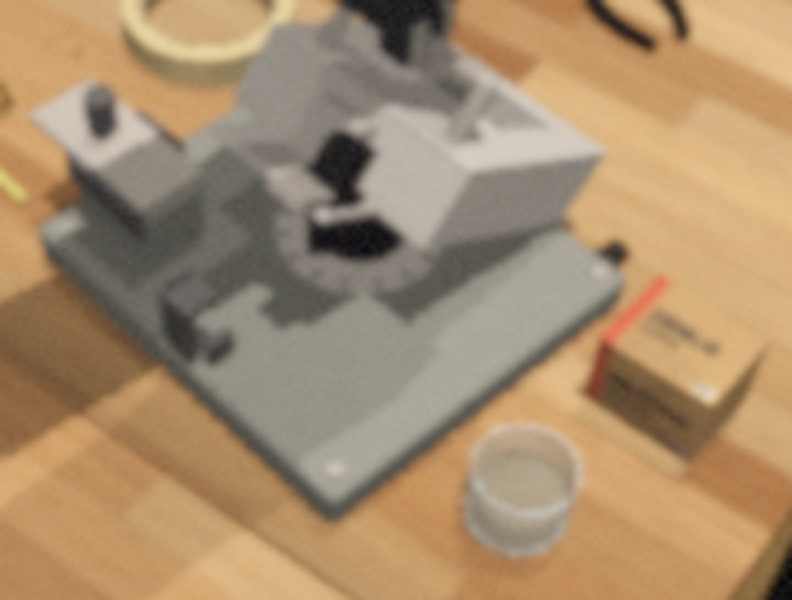

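The guard is up to about 0.6 rad, and the dial disc shows at (355,250). Keep going.

Emit:
{"name": "arm_command", "arguments": {
  "dp": [
    [0,0.65,-0.2],
    [0,1.3,-0.4],
    [0,2.0,-0.5],
    [0,2.65,-0.65],
    [0,3.3,-0.7],
    [0,4.0,-0.75],
    [0,4.0,-0.75]
  ],
  "twist": [0,0,0,0,0,0,0],
  "hand": [1,1,1,1,1,1,1]
}}

```text
clock: 15.15
ee_pos: [0.594, -0.0659, 0.1807]
orientation: [-0.0, 0.763, 0.646, -0.001]
wrist_force: [-4.4, -1.2, 6.0]
grip_width: 0.097
```

```bash
python3 - <<'E'
from h import *
mv([-25.3,0,133],0)
c=save('scene','s11.png')
f=c['frame'][190:340,260:440,::-1]
cv2.imwrite('pics/s11z.png',cv2.resize(f,None,fx=4.4,fy=4,interpolation=cv2.INTER_CUBIC))
E
```

```text
dp cm [ 0.07 -9.72  4.78] twist [0.005] (or +-pi) q7 0.084 box [ 72.   -0.2 180.7] yang 0.005 t 15.15 w 0.097 F [-4.4 -1.2  6. ]
```

View pics/s11z.png

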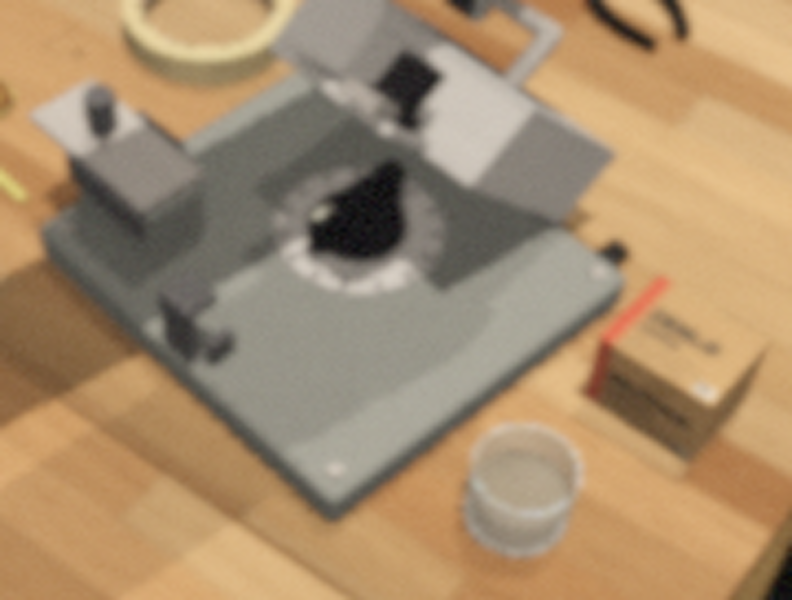

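Emit:
{"name": "arm_command", "arguments": {
  "dp": [
    [0,0,0],
    [0,0,0],
    [0,0,-2],
    [0,0,-5],
    [0,0,-9],
    [0,-3,-9],
    [1,-8,-9],
    [2,-13,-9],
    [2,-16,-9],
    [2,-16,-9],
    [2,-16,-9]
  ],
  "twist": [0,0,0,0,0,0,0,0,0,0,0],
  "hand": [0.8,0.8,0.8,0.8,0.8,1,1,1,1,1,1]
}}

```text
clock: 16.3
ee_pos: [0.4402, -0.0189, 0.27]
orientation: [0.0, 0.763, 0.647, 0.002]
wrist_force: [0.5, 0.3, -0.0]
grip_width: -0.002
```

```bash
python3 - <<'E'
from h import *
mv([-85,18,178],0)
c=save('scene','s12.png')
f=c['frame'][150:340,260:460,::-1]
cv2.imwrite('pics/s12z.png',cv2.resize(f,None,fx=3.5,fy=3.1,interpolation=cv2.INTER_CUBIC))
c=save('wrist','w12.png')
E
```

```text
dp cm [-0.24  0.24  9.2 ] twist [0.006] (or +-pi) q7 -0.305 box [-87.6  20.1 270. ] yang 0.006 t 16.3 w -0.002 F [ 0.5  0.3 -0. ]
```

View pics/s12z.png

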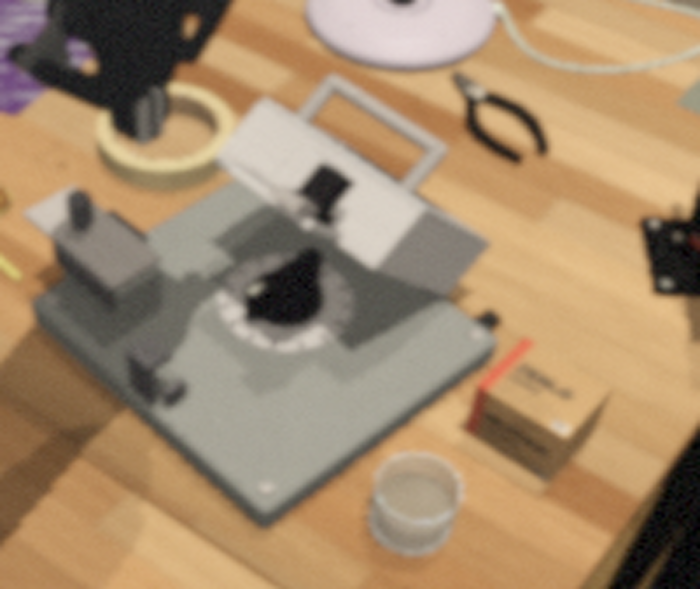

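View pics/w12.png

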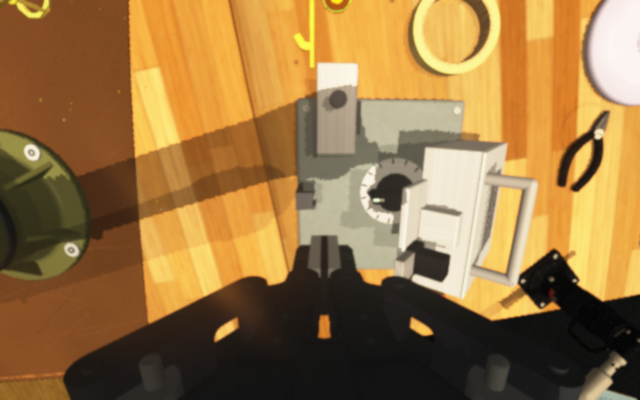

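Emit:
{"name": "arm_command", "arguments": {
  "dp": [
    [-0.2,0.2,4],
    [-0.2,0.2,8],
    [-0.2,0.2,9.4],
    [-0.2,0.2,9.4]
  ],
  "twist": [0,0,0,0],
  "hand": [1,1,1,1]
}}

```text
clock: 16.8
ee_pos: [0.4406, -0.0225, 0.173]
orientation: [-0.0, 0.764, 0.646, -0.003]
wrist_force: [-0.4, -0.5, -0.2]
grip_width: 0.0
```

Emit:
{"name": "arm_command", "arguments": {
  "dp": [
    [0,2,0],
    [0,3,0],
    [0,4,0],
    [0,5,0],
    [0,6,0],
    [0,7,0],
    [0,8,0],
    [0,8,0]
  ],
  "twist": [0,0,0,0,0,0,0,0],
  "hand": [1,1,1,1,1,1,1,1]
}}

```text
clock: 17.6
ee_pos: [0.5224, -0.0352, 0.1761]
orientation: [0.001, 0.763, 0.646, 0.0]
wrist_force: [-0.1, -0.3, -0.3]
grip_width: -0.0
```

```bash
python3 - <<'E'
from h import *
mv([100,18,198],0)
c=save('scene','s13.png')
f=c['frame'][150:340,260:460,::-1]
cv2.imwrite('pics/s13z.png',cv2.resize(f,None,fx=3.5,fy=3.1,interpolation=cv2.INTER_CUBIC))
c=save('wrist','w13.png')
E
```

```text
dp cm [-0.05 10.39 -2.17] twist [0.005] (or +-pi) q7 -0.059 box [ -3.8  18.  176.1] yang 0.005 t 17.6 w -0.0 F [-0.1 -0.3 -0.3]
```

View pics/s13z.png

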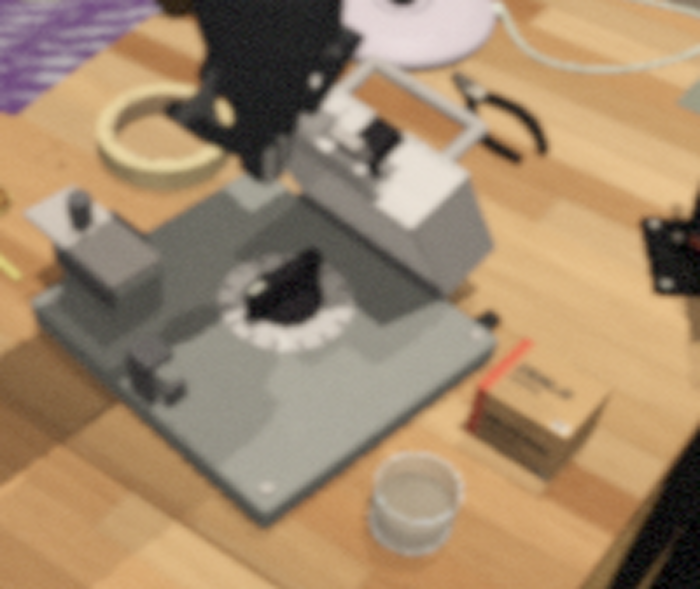

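View pics/w13.png

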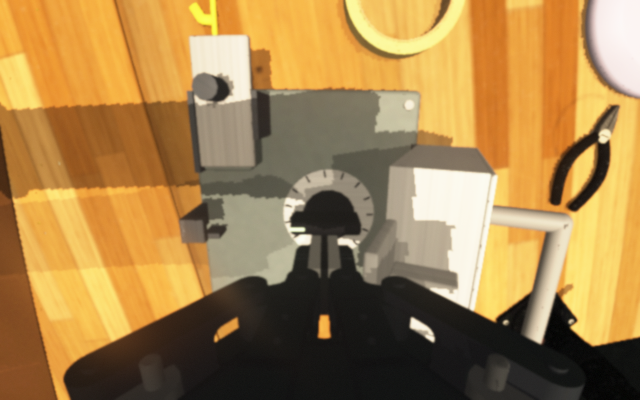

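The guard is near upright and the dial is uncovered at (330,205). Keep pushing.

Emit:
{"name": "arm_command", "arguments": {
  "dp": [
    [0,1,-0.3],
    [0,2,-0.7],
    [0,3,-1],
    [0,4,-1.4],
    [0,5,-1.7],
    [0,6,-2],
    [0,7,-2.1],
    [0,8,-2.1],
    [0,9,-2.1],
    [0,10,-2.1],
    [0,10.7,-2.1],
    [0,10.7,-2.1]
  ],
  "twist": [0,0,0,0,0,0,0,0,0,0,0,0],
  "hand": [1,1,1,1,1,1,1,1,1,1,1,1]
}}

```text
clock: 18.9
ee_pos: [0.6274, -0.0526, 0.1965]
orientation: [0.001, 0.763, 0.646, 0.0]
wrist_force: [0.7, 0.6, -0.5]
grip_width: 0.001
```

```bash
python3 - <<'E'
from h import *
mv([100,18,198],0)
c=save('scene','s14.png')
f=c['frame'][130:340,260:460,::-1]
cv2.imwrite('pics/s14z.png',cv2.resize(f,None,fx=3.5,fy=2.8,interpolation=cv2.INTER_CUBIC))
c=save('wrist','w14.png')
E
```

```text
dp cm [-0.05 -0.26 -0.15] twist [0.005] (or +-pi) q7 0.089 box [102.6  18.5 196.5] yang 0.005 t 18.9 w 0.001 F [ 0.7  0.6 -0.5]
```

View pics/s14z.png

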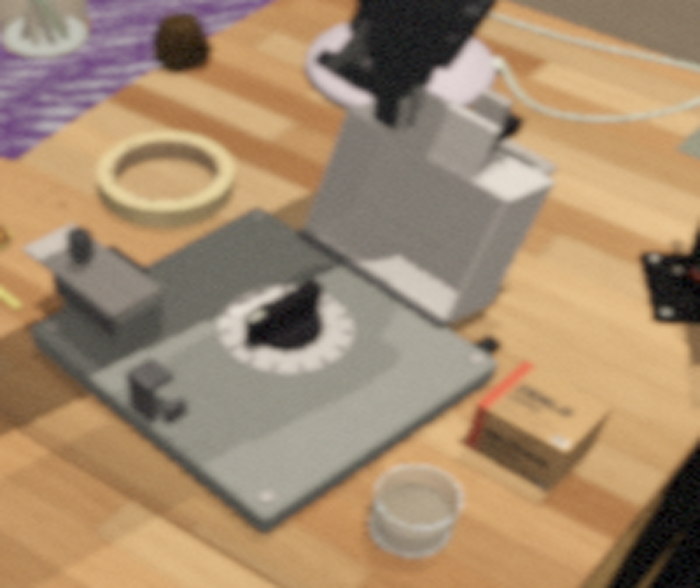

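View pics/w14.png

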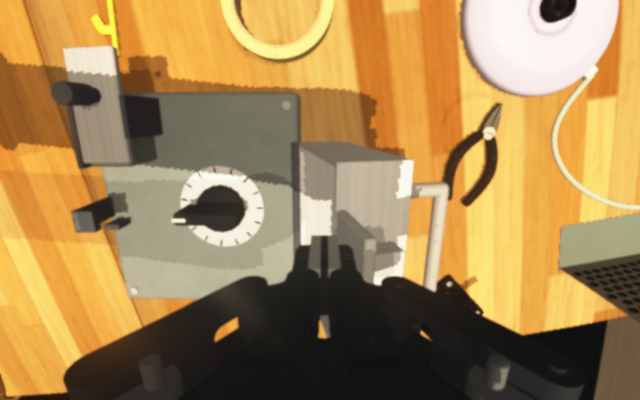

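Emit:
{"name": "arm_command", "arguments": {
  "dp": [
    [0,-3,0],
    [0,-7,0],
    [0,-10,0],
    [-2,-10,0],
    [-2,-10,0]
  ],
  "twist": [0,0,0,0,0],
  "hand": [1,1,1,1,1]
}}

```text
clock: 19.5
ee_pos: [0.5233, -0.0576, 0.1972]
orientation: [0.0, 0.764, 0.645, 0.001]
wrist_force: [0.7, -0.5, 0.3]
grip_width: -0.002
```

```bash
python3 - <<'E'
from h import *
mv([0,0,198],0)
c=save('wrist','w15.png')
f=c['frame'][100:300,200:450,::-1]
f=cv2.resize(f,None,fx=3,fy=3,interpolation=cv2.INTER_CUBIC)
for v in (-.419,0,.419):
    p=b2w([-30*np.cos(v),30*np.sin(v),70]);u=proj(c,p);cv2.circle(f,(int((u[0]-200)*3),int((u[1]-100)*3)),4,(0,0,255),-1);print(v,u)
u=proj(c,b2w([0,0,70]));cv2.circle(f,(int((u[0]-200)*3),int((u[1]-100)*3)),4,(0,255,0),-1)
cv2.imwrite('pics/w15z.png',f)
t=save('top','t15.png')
f=t['frame'][140:300,280:450,::-1]
cv2.imwrite('pics/t15z.png',cv2.resize(f,None,fx=4.4,fy=3.7,interpolation=cv2.INTER_CUBIC))
E
```

```text
dp cm [ 0.4  -0.09 -0.08] twist [0.002] (or +-pi) q7 -0.022 box [  0.9  -4.  197.2] yang 0.002 t 19.5 w -0.002 F [ 0.7 -0.5  0.3]
-0.419 (np.float64(290.3547506527996), np.float64(209.05628921993073))
0 (np.float64(286.8929231638748), np.float64(195.4087499250302))
0.419 (np.float64(289.510441352456), np.float64(181.40689266556015))
```

View pics/w15z.png

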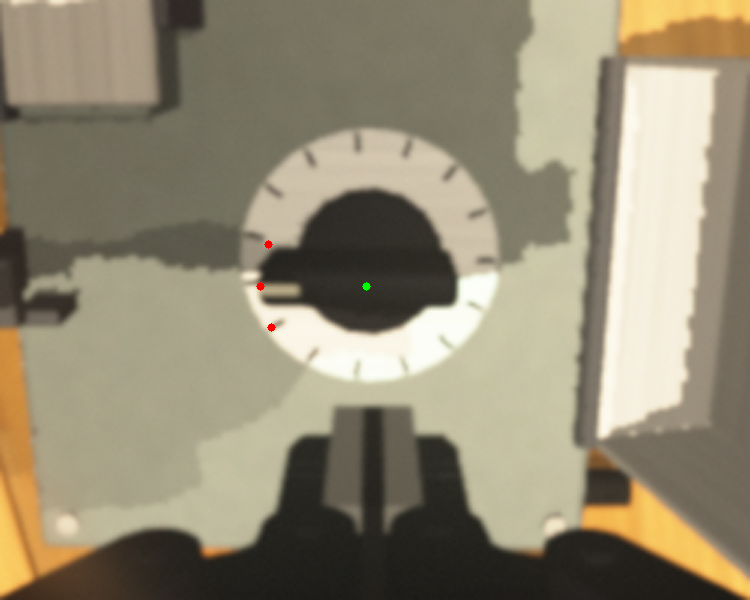

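View pics/t15z.png

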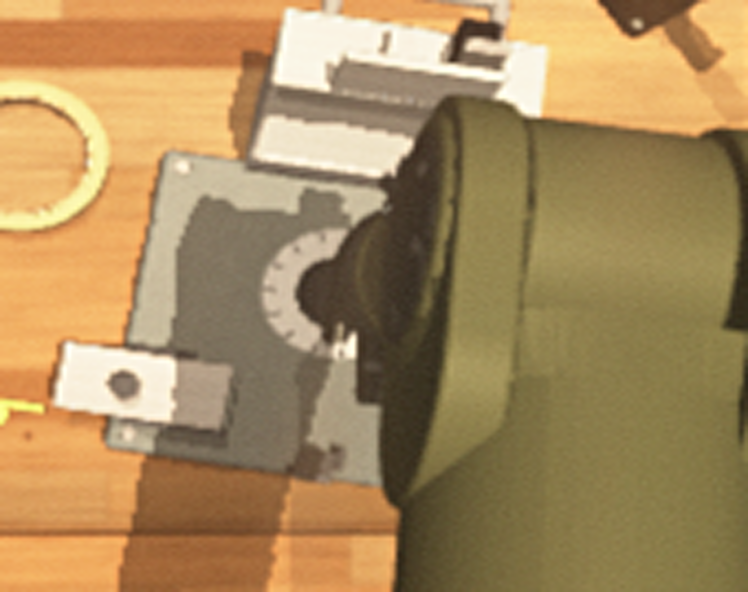

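Emit:
{"name": "arm_command", "arguments": {
  "dp": [
    [0.3,0,0],
    [0.3,0,0],
    [0.3,0,0],
    [0.3,0,0],
    [0.3,0,0],
    [0.3,0,0],
    [0.3,0,0],
    [0.3,0,0],
    [0.3,0,0],
    [0.3,0,0],
    [0.3,0,0],
    [0.3,0,0]
  ],
  "twist": [-0.15,-0.3,-0.45,-0.6,-0.75,-0.9,-1.05,-1.2,-1.35,-1.5,-1.57,-1.57],
  "hand": [0.5,0.5,0.5,0.5,0.5,0.5,0.5,0.5,0.5,0.5,0.5,0.5]
}}

```text
clock: 20.8
ee_pos: [0.5252, -0.0519, 0.1963]
orientation: [0.0, 0.083, 0.997, -0.0]
wrist_force: [0.1, -0.3, 0.3]
grip_width: 0.504
```

```bash
python3 - <<'E'
from h import *
mv([0.5,-1,71],np.pi/2)
c=save('wrist','w16.png')
E
```

```text
dp cm [ 0.14 -0.29 12.53] twist [0.005] (or +-pi) q7 1.525 box [  1.8   1.9 196.3] yang 1.576 t 20.8 w 0.504 F [ 0.1 -0.3  0.3]
```

View pics/w16.png

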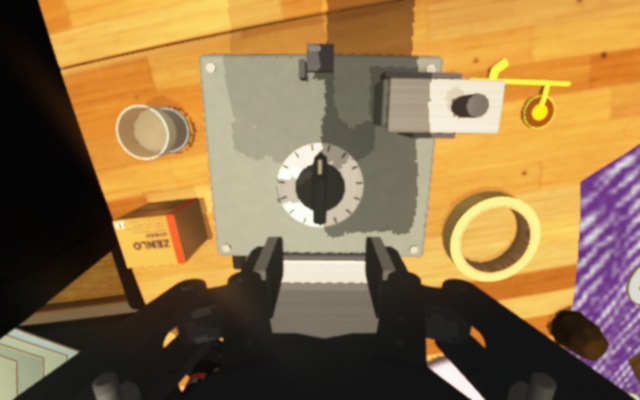

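The bar points straight to the front (0 stop), at column 320, between the fingers. Descend and grip.

Emit:
{"name": "arm_command", "arguments": {
  "dp": [
    [0.1,-0.3,4],
    [0.1,-0.3,8],
    [0.1,-0.3,11],
    [0.1,-0.3,12.5],
    [0.1,-0.3,12.5],
    [0.1,-0.3,12.5]
  ],
  "twist": [0,0,0,0,0,0],
  "hand": [0.5,0.5,0.5,0.5,0.5,0.5]
}}

```text
clock: 21.45
ee_pos: [0.524, -0.0555, 0.0723]
orientation: [0.001, 0.083, 0.997, -0.0]
wrist_force: [-0.1, 0.1, 0.2]
grip_width: 0.502
```

```bash
python3 - <<'E'
from h import *
mv([0.5,-1,71],np.pi/2)
c=save('wrist','w17.png')
E
```

```text
dp cm [0.07 0.08 0.13] twist [0.004] (or +-pi) q7 1.64 box [ 1.2 -1.8 72.3] yang 1.574 t 21.45 w 0.502 F [-0.1  0.1  0.2]
```

View pics/w17.png

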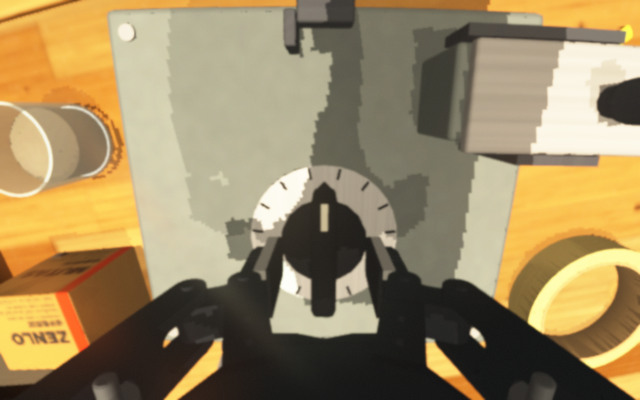

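Bar centred at column 324. Close.

Emit:
{"name": "arm_command", "arguments": {
  "dp": [
    [0,0,0],
    [0,0,0],
    [0,0,0],
    [0,0,0],
    [0,0,0],
    [0,0,0]
  ],
  "twist": [0,0,0,0,0,0],
  "hand": [0.7,1,1,1,1,1],
  "grip_force": 40
}}

```text
clock: 22.1
ee_pos: [0.5239, -0.0557, 0.0727]
orientation: [0.001, 0.083, 0.997, 0.0]
wrist_force: [0.2, -1.0, 4.5]
grip_width: 0.133
```

Emit:
{"name": "arm_command", "arguments": {
  "dp": [
    [0,0,0],
    [0,0,0],
    [0,0,0],
    [0,0,0],
    [0,0,0],
    [0,0,0],
    [0,0,0],
    [0,0,0],
    [0,0,0],
    [0,0,0],
    [0,0,0],
    [0,0,0]
  ],
  "twist": [0.12,0.24,0.36,0.48,0.6,0.72,0.84,0.96,1.08,1.2,1.27,1.27],
  "hand": [1,1,1,1,1,1,1,1,1,1,1,1]
}}

```text
clock: 23.3
ee_pos: [0.5232, -0.0565, 0.0726]
orientation: [0.0, 0.659, 0.753, -0.0]
wrist_force: [-2.8, -2.2, 8.7]
grip_width: 0.131
```

```bash
python3 - <<'E'
from h import *
mv([0.5,-1,71],np.pi/2-1.257)
c=save('wrist','w18.png')
E
```

```text
dp cm [0.19 0.05 0.16] twist [-0.011] (or +-pi) q7 0.462 box [ 0.6 -3.  72.6] yang 0.303 t 23.3 w 0.131 F [-2.8 -2.2  8.7]
```

View pics/w18.png

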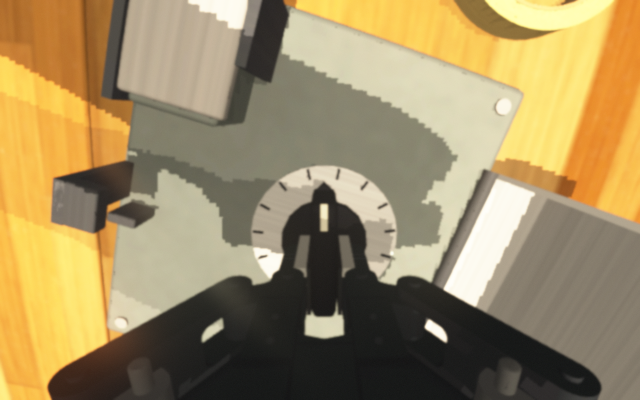

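Emit:
{"name": "arm_command", "arguments": {
  "dp": [
    [0,0,0],
    [0,0,0],
    [0,0,0],
    [0,0,0],
    [0,0,-3],
    [0,0,-7],
    [0,0,-11],
    [0,0,-14],
    [0,0,-14]
  ],
  "twist": [0,0,0,0,0,0,0,0,0],
  "hand": [0.7,0.6,0.6,0.6,0.6,0.6,0.6,0.6,0.6]
}}

```text
clock: 24.25
ee_pos: [0.5256, -0.0557, 0.2154]
orientation: [0.002, 0.658, 0.753, 0.003]
wrist_force: [-0.0, -0.3, 0.1]
grip_width: 0.4
```

```bash
python3 - <<'E'
from h import *
mv([0.5,-1,71],0)
c=save('wrist','w19.png')
f=c['frame'][60:300,150:500,::-1]
f=cv2.resize(f,None,fx=2.2,fy=2.2,interpolation=cv2.INTER_CUBIC)
for v in np.arange(1,6)*.419:
    p=b2w([-30*np.cos(v)+.5,30*np.sin(v)-1,70]);u=proj(c,p);cv2.circle(f,(int((u[0]-150)*2.2),int((u[1]-60)*2.2)),3,(0,0,255) if abs(v-1.257)>.01 else (0,255,0),-1)
cv2.imwrite('pics/w19z.png',f)
c=save('scene','s19.png')
f=c['frame'][130:340,260:460,::-1]
cv2.imwrite('pics/s19z.png',cv2.resize(f,None,fx=3.5,fy=2.8,interpolation=cv2.INTER_CUBIC))
E
```

```text
dp cm [ 0.13 -0.32 14.44] twist [0.305] (or +-pi) q7 0.291 box [  2.9  -1.8 215.4] yang 0.305 t 24.25 w 0.4 F [-0.  -0.3  0.1]
```

View pics/w19z.png

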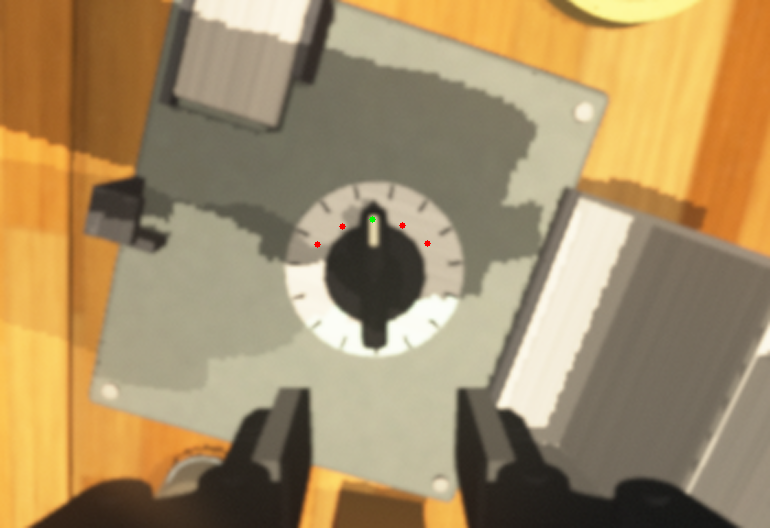

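View pics/s19z.png

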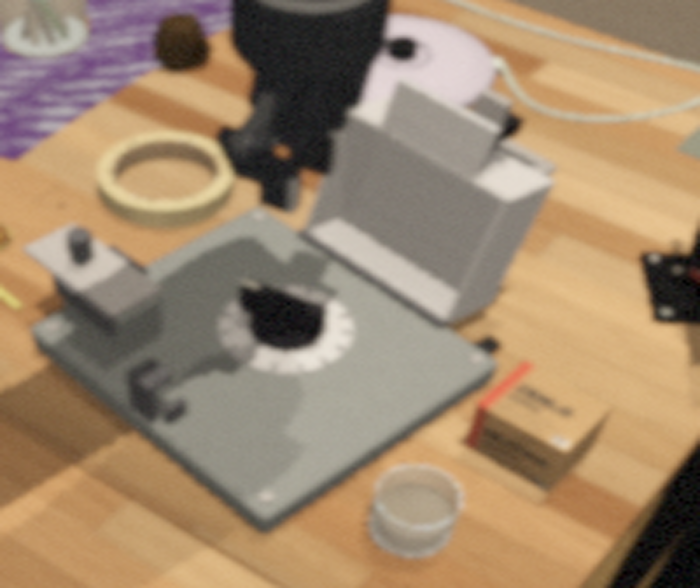

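The dial's white line sits on the predicted 3-click mark, at (373,225). Now check the guard, bolt and catch numerically.

```bash
python3 - <<'E'
from h import *
c=load('s19.png')
for u,v in [(378,165),(384,170),(390,176),(394,172),(384,180),(400,185),(375,185),(395,195)]:
    p=w2b(depthpt(c,u,v));print((u,v),p.round(1),'ang',round(float(np.pi-np.arctan2(p[2]-32,p[0]-75)),3))
print('post',w2b(onplane(c,260+80/3.5,130+232/2.8,.112)))
s=camera('top');cv2.imwrite('pics/t20.png',cv2.resize(s['frame'][140:300,280:450,::-1],None,fx=4.4,fy=3.7,interpolation=cv2.INTER_CUBIC))
E
```

```text
(378, 165) [118.5  17.9 188.9] ang 1.841
(384, 170) [117.1   0.  188. ] ang 1.835
(390, 176) [117.5 -16.7 182.7] ang 1.846
(394, 172) [122.1 -21.4 194.1] ang 1.854
(384, 180) [112.5  -7.2 167.8] ang 1.84
(400, 185) [149.4 -23.7 141. ] ang 2.169
(375, 185) [143.2  37.6  99.8] ang 2.359
(395, 195) [108.2 -43.1 154. ] ang 1.836
post [-70.9934783  102.63462687 112.        ]
```

View pics/t20.png

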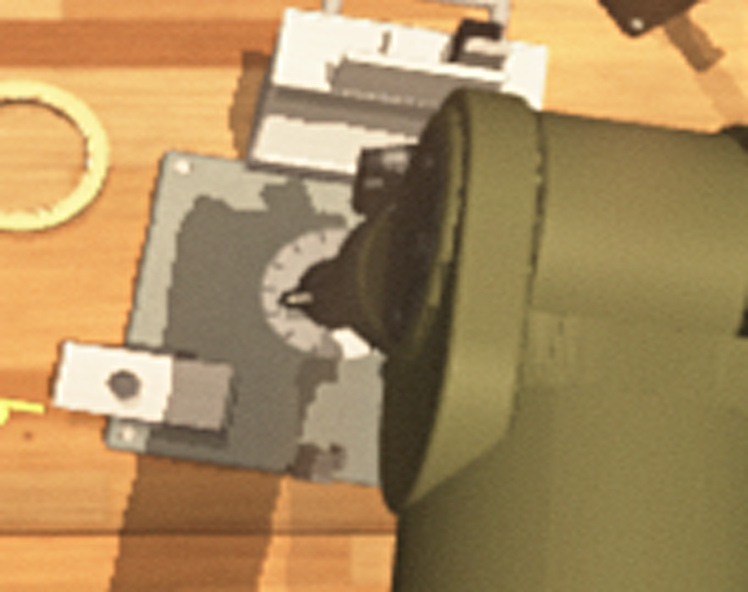

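```bash
python3 -c "
from h import *
s=read_state();print(s['wrist_force'],s['clock']);print(finish_job())"
```

```text
[-0.8149882   0.07713265 -0.57455752] 24.4
the job is handed in; nothing more can be done
None
```

The speed dial is turned up three clicks and the guard stands open. I handed the job in at 24.4 s of the 72 s allowed; it gave no verdict.

- **Bolt:** I pushed it until it met its end stop. The last picture puts the post at y ≈ 103 mm, about 68 mm open.
- **Guard ajar:** I lifted it by the handle to about 0.1 rad, with the catch still holding.
- **Catch:** I pushed it aside to its stop, which I could tell from the force reading (about 8 N). I didn't measure its position in the pictures.
- **Guard open:** I swung it by the handle to about 0.9 rad, then pushed it back by the lip with closed fingers. Camera depth puts it at about 1.84 rad, above the 1.7 needed.
- **Dial:** It started in the 0 stop. After I turned it and let go, its white line lay on the mark I predicted for +1.257 rad.
- **Surroundings:** At the end the gripper was well above everything with no contact force. The carton, pot and tape look unmoved in the last views; the key lies mostly outside those views. I did not measure any of them.

No check failed. The box's pose from the first top view was off by about 2 mm, and I corrected it with the wrist camera before touching anything.

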